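# Fit the cup and the keyed arbor to a spring-loaded pulley and hold it down

## Task

Nest the loose steel cup, mouth up, in the cup-shaped recess on top of the pulley and let go of it. Then take the keyed arbor from its stand, push it down through the cup into the pulley's bore, turning it until the key slips into the keyway and its collar is fully home on the cup's floor, and keep pushing so that the pulley is held well down against its springs. Finish while still holding the arbor and pressing; leave the other things on the bench where they are.

Things in the scene. Friction and masses are not known exactly. Their poses are not given: they have to be found in the camera images.
- fixture: Fixed pulley fixture: dark steel base plate 112 x 92 x 12 mm (x, y, z), origin at the centre of its underside, z up, on the bench. Two 8 mm guide posts, tops 70 mm above the bench, stand 48 mm either side of the centre along x. Between them an aluminium V-pulley, 84 mm diameter, floats on springs; its axis is the fixture's z axis. At rest its underside is 34 mm above the bench.
- recess_rim (a point): Centre of the pulley's upper rim, 78 mm above the bench at rest. Here opens a cup-shaped round recess, 12 mm deep, 64 mm wide at the rim and 61 mm at its flat floor (the hub face). The point goes down with the pulley but does not turn with it.
- hub_mouth (a point): Mouth of the bore: on the pulley's axis in the recess floor, 66 mm above the bench at rest. Through bore of 25 mm in a greased steel hub with one keyway 9 mm wide, reaching 18 mm from the axis. The point goes down with the pulley; its axes are the fixture's, they do not turn with the pulley.
- pointer (a point): Small steel pointer block let into the base plate's front edge, on the fixture's -x side (axes are the fixture's). Seen from the bore, the keyway points towards it to within 0.45 rad either side, differently each time and in no reading: feel or look for it. The pulley turns stiffly (0.15 N m): a key dragging lightly on the hub face does not turn it, a key inside the keyway does.
- carriage (a joint): How far the pulley is pushed down against its springs, m: 0 at rest (up), 0.012 at the bottom stop. It takes about 6 N to start and 14 N to reach the stop (0.7 N per mm); the weight of cup and arbor does not move it. It springs up by itself when released, and when the key slips into the keyway.
- cup: Loose steel cup, 100 g, standing mouth up: 40 mm high, outside diameter 58 mm at the bottom, 64 mm at the rim, wall 3 mm; its 3 mm floor has a central hole of 37 mm. Shaped like the pulley's recess, where it sits with about 1.5 mm play, floor on the recess floor, upper 28 mm standing out above the pulley's rim. Origin at the centre of its underside, z up to the mouth.
- arbor: Loose keyed steel arbor, about 0.3 kg, 112 mm long, upright in the stand. Origin at the centre of its lower tip, z up. From the tip: 22 mm round shaft (chamfered tip) from 0 to 33 mm, collar of 44 mm diameter from 33 to 40 mm, neck of 18 mm to 74 mm, square head to 112 mm. Fully home, its collar lies on the cup's floor and the tip is 30 mm below the hub mouth.
- arbor_key (a point): Lower end of the arbor's key, 13 mm above the tip, 13 mm from the axis on the arbor's -x side. The key is 6 mm wide, runs from 13 to 30 mm above the tip and stands out to 15.5 mm from the axis. While it still lies on the hub face the tip is only 13 mm below the hub mouth. Axes are the arbor's.
- arbor_head (a point): Middle of the arbor's square head, the place to grip, 93 mm above the tip: 24 x 24 mm, 38 mm high, flats parallel to the arbor's x and y axes; a dark stroke on its top lies on the key's side (-x). With the arbor home the cup's rim is 4 mm below the head's lower end.
- stand: Fixed grey plastic stand block 62 x 62 x 38 mm with a 36 mm through hole; the arbor's collar rests on its top (tip 5 mm above the bench). Origin at the centre of its underside.
- spare_roller: Bystander: small orange roller lying flat, 37 mm diameter, 14 mm high, origin under its centre. Leave alone.
- marker: Bystander: marker pen lying on the bench, fixed, 119 x 16 mm, long along its y axis, origin under its centre. Leave alone.
- spool: Bystander: small spool standing on the bench, fixed, 50 mm wide, 52 mm high, origin under its centre.

How it is judged:
By the outcome, as a careful person would: the job done as asked, in the order asked, and still so for the second after the job is handed in, while the arm keeps its last pose, push and grip.
It also fails if it takes over 58 s, if anything falls off the work surface, if the arm or the gripper's body presses on something with over 40 N, if the wrist force passes 120 N, or if a joint passes its speed limit or range.

## Robot

A 6-joint arm with a two-finger parallel gripper is mounted at the origin on a cart in front of the work surface, level with it; the furniture and walls round the work are solid. World frame = base frame: x ahead of the robot, y to its left, z up, the work surface at z = 0. Lengths are in m, angles in rad, forces in N, time in s.
With the tool pointing down it reaches from about 0.275 to 0.75 m from the base axis. Payload 10.2 kg.
Tool frame: the origin (TCP) lies on the centre line of the jaws, within the pads' length; the fingertips stand 19 mm ahead of it and the grasp point (between the pads) is the TCP (tcp_to_tips is the distance from the TCP to the fingertips, in m); z points along the fingers, y is the line along which they close (so a half turn about z gives the same grasp; the last joint's range is limited). The gripper opens to 85 mm and grips with 20 to 120 N. Pads are 22 mm wide; open, the fingers measure 114 mm over their backs; the gripper's body (76 mm by 85 mm) begins 54 mm behind the grasp point. The pads swing forward as they close: fully open they stand 13 mm farther back than shut.
Start: joints at [-1.489, 0.313, 1.498, -0, 1.331, -0.223], TCP at [0.158, -0.501, 0.222] pointing down, gripper open.
Joint ranges: [-2.94, 2.94], [-0.97, 2.17], [0.19, 2.56], [-1.23, 4.37], [0.02, 3.11], [-2.88, 2.88]. Speed limits (rad/s): [2.39, 2.39, 3.01, 3.14, 3.14, 3.14].

## Interface

Orientations are given as [roll, pitch, yaw] about the fixed x, y, z axes, in that order (R = Rz(yaw) Ry(pitch) Rx(roll)).
In Python, from station import observe, read_camera, finish_job, tcp_to_tips gives the robot as it stands. The module is installed in compiled form; this text tells all that it offers.
- The arm moves only by the tool drive_tool, never from a script. Its argument "targets" is a list of rows, each a list of 7 numbers: the closure, from -1 (fully open) to 1 (shut), then the shift along the tool's x, y, z as a fraction of full scale, then the turn, a rotation vector about the tool's x, y, z as a fraction of full scale. In form: [[grip, dx, dy, dz, ax, ay, az], ...]. A call has 1 to 20 rows; each row shifts and turns the commanded pose from where the row before left it, along the tool's axes as they then stand; what a row does not reach is not made up. Full scale, the value 1, is 25 mm for a shift and 0.08 rad for a turn. A row lasts 1/12 s, in which the tool goes at most 41.7 mm and 7.16 degrees, less where a joint would pass 70% of its speed; a pose out of reach is approached as far as the arm can. A call with a number of a shift or a turn outside -1 to 1 is refused whole. A call with a gripper value outside its range is refused whole. The fingers move at their own pace and stop on an object; "squeeze" is the grip in N (left out, the last holds). Time passes only in rows, so rows that do not move let the fingers close. It gives the time, the measured TCP pose, the force, the opening and the grip force at its end, in the units of the state.
- observe(): the state, without advancing time (a new reading comes with each control period).
- read_camera(name): name is "scene" or "side" or "wrist"; returns a dict with "frame" (384x512x3 uint8, blue, green, red), "depth" (384x512 float32, m along the optical axis (not along the pixel's ray), 0 where there is no reading), "camera_matrix" (3x3 intrinsics, pixels), "camera_from_world" (4x4, takes a point from world to camera coordinates). Camera axes: x right, y down, z forward; pixel columns grow to the right and rows downward; lengths in m; the calibration is good to about 2 mm. The wrist camera is an equidistant fisheye: a pixel r from the principal point sees the ray r / f radians off the axis. A picture is of the moment at which its call begins.
- finish_job(): hands the job in; it is judged then, once.
The state is a dict: "t": time; "joints": joint angles; "joint_velocities": joint speeds; "effort": joint torques, N m; "tcp_pos": TCP position; "tool_rot": TCP orientation; "wrist_force": force on the tool from outside, world axes, zero at the start; "ft_torque": the same for the moment, N m; "gripper_width": finger opening in m; "grasp_force": force on a finger pad.
Only numpy, scipy, OpenCV 4.12 (cv2) and the standard library are available. Lean on these libraries where they do the work, as an engineer would, in place of code of your own. Each camera call takes 0.05 s, during which the arm holds its last target. There are 200 camera calls.

## Working session

There is one attempt and no reset: what is moved stays moved. The work goes in short steps, Python scripts to look and compute and a tool call to move; the robot and the scene stay as the last step left them, time stands still between calls to the robot, and variables do not carry over. Pictures are saved under pics/ and viewed, at most 10 in all, crops included, and the job is handed in when it is done.

Besides the shell and the picture viewer there is one more tool, called after "Request:" as name([rows], argument=value, ...), one row to a line, values as JSON. drive_tool: Moves the arm, as the interface text tells. Its arguments: {"type":"object","properties":{"targets":{"type":"array"},"squeeze":{"type":"number"}},"required":["targets"]}

```bash
mkdir -p pics; cat > h.py <<'E'
import numpy as np,cv2
from station import observe,read_camera,finish_job,tcp_to_tips
def pts(c):
    K=c["camera_matrix"];d=c["depth"];T=np.linalg.inv(c["camera_from_world"])
    v,u=np.mgrid[:d.shape[0],:d.shape[1]]
    P=np.stack([(u-K[0,2])/K[0,0]*d,(v-K[1,2])/K[1,1]*d,d],-1)
    W=P@T[:3,:3].T+T[:3,3]; W[d==0]=np.nan
    return W
def ray(c,u,v,z):
    K=c["camera_matrix"];T=np.linalg.inv(c["camera_from_world"])
    r=T[:3,:3]@np.array([(u-K[0,2])/K[0,0],(v-K[1,2])/K[1,1],1]);o=T[:3,3]
    return o+r*(z-o[2])/r[2]
E
python3 - <<'E'
from h import *
s=read_camera("scene");t=read_camera("side")
np.save("scene.npy",s,allow_pickle=True);np.save("side.npy",t,allow_pickle=True)
cv2.imwrite("pics/a.png",cv2.resize(s["frame"],(800,600)));cv2.imwrite("pics/b.png",cv2.resize(t["frame"],(800,600)))
for c in(s,t):print(c["camera_matrix"].round(1).tolist(),np.linalg.inv(c["camera_from_world"]).round(3).tolist())
o=observe();print({k:np.round(v,3) for k,v in o.items()},tcp_to_tips)
E
```

```text
[[408.1, 0.0, 255.6], [0.0, 408.1, 188.3], [0.0, 0.0, 1.0]] [[-0.835, -0.404, 0.374, 0.218], [-0.55, 0.587, -0.594, 0.697], [0.021, -0.701, -0.713, 0.699], [0.0, 0.0, 0.0, 1.0]]
[[402.3, 0.0, 252.6], [0.0, 402.3, 188.4], [0.0, 0.0, 1.0]] [[-0.962, -0.183, 0.205, 0.326], [-0.274, 0.609, -0.744, 0.837], [0.012, -0.772, -0.636, 0.635], [0.0, 0.0, 0.0, 1.0]]
{'t': np.float64(0.1), 'joints': array([-1.489,  0.313,  1.498,  0.   ,  1.331, -0.223]), 'joint_velocities': array([ 0.001, -0.   , -0.001, -0.001,  0.001,  0.001]), 'effort': array([ 4.0000e-03, -4.1289e+01, -2.6014e+01, -0.0000e+00,  3.0000e-03,
        0.0000e+00]), 'tcp_pos': array([ 0.158, -0.501,  0.221]), 'tool_rot': array([-3.141, -0.   ,  0.305]), 'wrist_force': array([-0.401, -0.529, -0.773]), 'ft_torque': array([0.001, 0.003, 0.033]), 'grasp_force': np.float64(0.0), 'gripper_width': np.float64(0.085)} 0.019
```

View pics/a.png

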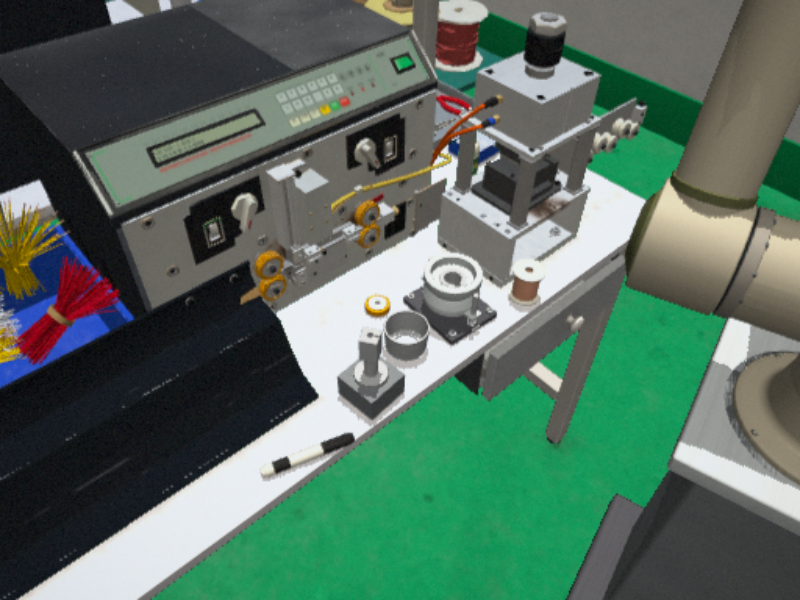

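View pics/b.png

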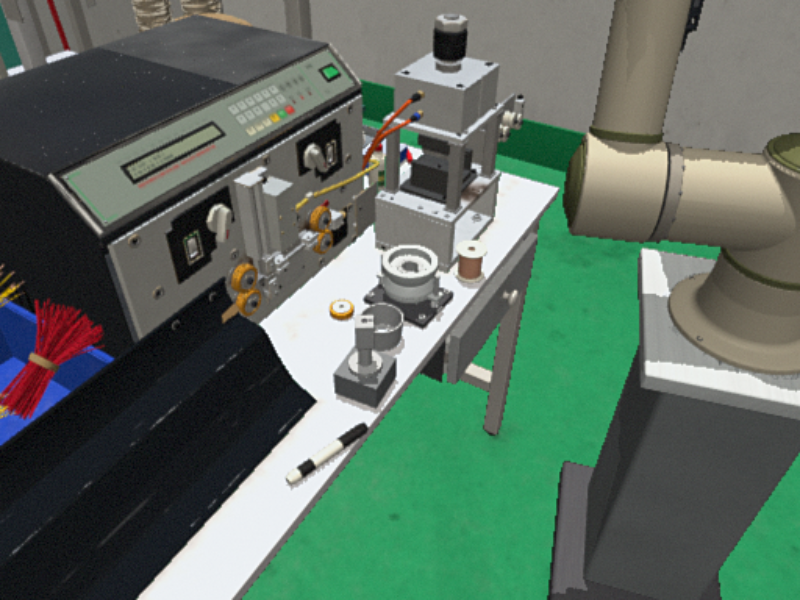

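The scene view shows the pulley at about (452,275), the cup at (406,333) and the arbor in its stand at (371,365), with the pen, roller and spool nearby. In the side view the arbor head partly hides the cup. Next I'll measure with depth and enlarge.

```bash
python3 - <<'E'
from h import *
s=np.load("scene.npy",allow_pickle=True).item();t=np.load("side.npy",allow_pickle=True).item()
a=cv2.resize(s["frame"][150:285,205:355],None,fx=2.66,fy=4,interpolation=cv2.INTER_CUBIC)
a=cv2.resize(s["frame"][155:285,205:355],(800,600)[0:2] if 0 else (400,347),interpolation=cv2.INTER_CUBIC)
b=cv2.resize(t["frame"][145:275,190:340],(400,347),interpolation=cv2.INTER_CUBIC)
cv2.imwrite("pics/c.png",np.hstack([a,b]))
def fit(P):
    A=np.c_[2*P,np.ones(len(P))];x=np.linalg.lstsq(A,(P**2).sum(1),rcond=None)[0]
    return x[:2].round(4),np.sqrt(x[2]+x[0]**2+x[1]**2).round(4)
for n,c in(("scene",s),("side",t)):
    W=pts(c)
    def reg(u0,u1,v0,v1):
        u0,u1,v0,v1=[int(q*.64) for q in(u0,u1,v0,v1)]
        return W[v0:v1,u0:u1].reshape(-1,3)
    R=dict(scene=dict(pul=(405,500,250,320),cup=(383,430,308,365),arb=(355,386,322,350)),side=dict(pul=(368,455,240,300),cup=(376,410,300,350),arb=(352,380,310,335)))[n]
    for k,(r) in R.items():
        P=reg(*r);P=P[~np.isnan(P[:,0])]
        h=np.histogram(P[:,2],np.arange(-.01,.14,.005));print(n,k,[(round(b,3),int(m)) for m,b in zip(*h) if m])
        zr=dict(pul=(.073,.084),cup=(.036,.046),arb=(.112,.125))[k]
        Q=P[(P[:,2]>zr[0])&(P[:,2]<zr[1])]
        if len(Q)>3:
            print(len(Q),Q.mean(0).round(4),np.ptp(Q,axis=0).round(3), fit(Q[:,:2]), cv2.minAreaRect((Q[:,:2]*1000).astype(np.float32)))
E
```

```text
scene pul [(np.float64(-0.005), 180), (np.float64(0.0), 439), (np.float64(0.005), 41), (np.float64(0.01), 300), (np.float64(0.015), 59), (np.float64(0.02), 39), (np.float64(0.025), 65), (np.float64(0.03), 110), (np.float64(0.035), 101), (np.float64(0.04), 139), (np.float64(0.045), 140), (np.float64(0.05), 98), (np.float64(0.055), 48), (np.float64(0.06), 57), (np.float64(0.065), 336), (np.float64(0.07), 125), (np.float64(0.075), 351), (np.float64(0.08), 47)]
439 [0.5039 0.1032 0.0779] [0.083 0.086 0.009] (array([0.5043, 0.1026]), np.float64(0.0372)) ((504.8370666503906, 101.4502944946289), (82.33755493164062, 85.41557312011719), 32.10443115234375)
scene cup [(np.float64(-0.005), 75), (np.float64(0.0), 292), (np.float64(0.005), 82), (np.float64(0.01), 132), (np.float64(0.015), 70), (np.float64(0.02), 75), (np.float64(0.025), 83), (np.float64(0.03), 83), (np.float64(0.035), 110), (np.float64(0.04), 71)]
158 [0.5192 0.1994 0.0395] [0.062 0.1   0.008] (array([0.5206, 0.2054]), np.float64(0.0338)) ((512.3585815429688, 209.1919708251953), (62.937522888183594, 93.52609252929688), 34.42047119
[... 1517 characters left out ...]
.1924 0.0388] [0.048 0.064 0.005] (array([0.522 , 0.1957]), np.float64(0.0301)) ((511.75830078125, 191.93057250976562), (38.094322204589844, 65.69613647460938), 17.32537841796875)
side arb [(np.float64(-0.005), 21), (np.float64(0.0), 37), (np.float64(0.005), 12), (np.float64(0.01), 7), (np.float64(0.015), 8), (np.float64(0.02), 7), (np.float64(0.025), 15), (np.float64(0.03), 13), (np.float64(0.035), 18), (np.float64(0.04), 1), (np.float64(0.105), 26), (np.float64(0.11), 26), (np.float64(0.115), 96)]
115 [0.5147 0.2933 0.1163] [0.028 0.026 0.006] (array([0.515 , 0.2922]), np.float64(0.0099)) ((514.4815673828125, 290.8323669433594), (22.990192413330078, 23.413225173950195), 18.570755004882812)
```

View pics/c.png

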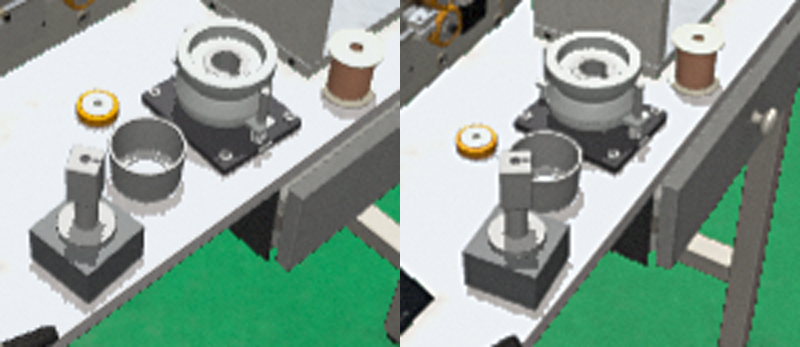

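Pulley is near (0.505,0.102), cup near (0.52,0.20) and arbor near (0.514,0.292). I'll move the arm over them for a wrist view.

Request:
drive_tool([
  [-1, 0.59, -0.79, -0.13, 0, 0, 0],
  [-1, 0.59, -0.79, -0.13, 0, 0, 0],
  [-1, 0.59, -0.79, -0.13, 0, 0, 0],
  [-1, 0.59, -0.79, -0.13, 0, 0, 0],
  [-1, 0.59, -0.79, -0.13, 0, 0, 0],
  [-1, 0.59, -0.79, -0.13, 0, 0, 0],
  [-1, 0.59, -0.79, -0.13, 0, 0, 0],
  [-1, 0.59, -0.79, -0.13, 0, 0, 0],
  [-1, 0.59, -0.79, -0.13, 0, 0, 0],
  [-1, 0.59, -0.79, -0.13, 0, 0, 0],
  [-1, 0.59, -0.79, -0.13, 0, 0, 0],
  [-1, 0.59, -0.79, -0.13, 0, 0, 0],
  [-1, 0.59, -0.79, -0.13, 0, 0, 0],
  [-1, 0.59, -0.79, -0.13, 0, 0, 0],
  [-1, 0.59, -0.79, -0.13, 0, 0, 0],
  [-1, 0.59, -0.79, -0.13, 0, 0, 0],
  [-1, 0.59, -0.79, -0.13, 0, 0, 0],
  [-1, 0.59, -0.79, -0.13, 0, 0, 0],
  [-1, 0.59, -0.79, -0.13, 0, 0, 0],
  [-1, 0.59, -0.79, -0.13, 0, 0, 0],
])

```text
t: 1.77
tcp_pos: [0.3204, -0.0342, 0.2868]
tool_rot: [-3.142, 0.0, 0.305]
wrist_force: [-0.3, 0.0, 0.6]
gripper_width: 0.0854
grasp_force: 0.0
```

Request:
drive_tool([
  [-1, 0.59, -0.79, -0.13, 0, 0, 0],
  [-1, 0.59, -0.79, -0.13, 0, 0, 0],
  [-1, 0.59, -0.79, -0.13, 0, 0, 0],
  [-1, 0.59, -0.79, -0.13, 0, 0, 0],
  [-1, 0.59, -0.79, -0.13, 0, 0, 0],
  [-1, 0.59, -0.79, -0.13, 0, 0, 0],
  [-1, 0.59, -0.79, -0.13, 0, 0, 0],
  [-1, 0, 0, 0, 0, 0, -1],
  [-1, 0, 0, 0, 0, 0, -1],
  [-1, 0, 0, 0, 0, 0, -1],
  [-1, 0, 0, 0, 0, 0, -1],
  [-1, 0, 0, 0, 0, 0, -1],
  [-1, 0, 0, 0, 0, 0, -1],
  [-1, 0, 0, 0, 0, 0, -1],
  [-1, 0, 0, 0, 0, 0, -1],
  [-1, 0, 0, 0, 0, 0, -1],
  [-1, 0, 0, 0, 0, 0, -1],
  [-1, 0, 0, 0, 0, 0, -1],
  [-1, 0, 0, 0, 0, 0, -1],
  [-1, 0, 0, 0, 0, 0, -1],
])

```text
t: 3.43
tcp_pos: [0.3773, 0.1273, 0.3092]
tool_rot: [-3.141, 0.0, 1.349]
wrist_force: [-0.9, -0.6, -1.0]
gripper_width: 0.0854
grasp_force: 0.0
```

```bash
python3 - <<'E'
from h import *
o=observe();print(o["t"],np.round(o["tcp_pos"],4),np.round(o["tool_rot"],3),np.round(o["joints"],2))
w=read_camera("wrist");np.save("w1.npy",w,allow_pickle=True)
print(w["camera_matrix"].round(1).tolist(),np.linalg.inv(w["camera_from_world"]).round(3).tolist(),(w["depth"]>0).mean())
cv2.imwrite("pics/w1.png",cv2.resize(w["frame"],(800,600)))
E
```

```text
3.4333 [0.3773 0.1273 0.3092] [-3.141  0.     1.349] [ 0.03 -0.03  1.67 -0.    1.5   0.25]
[[297.3, 0.0, 251.8], [0.0, 297.3, 188.2], [0.0, 0.0, 1.0]] [[0.976, -0.21, -0.064, 0.394], [-0.219, -0.934, -0.281, 0.198], [-0.001, 0.288, -0.958, 0.462], [0.0, 0.0, 0.0, 1.0]] 0.99200439453125
```

View pics/w1.png

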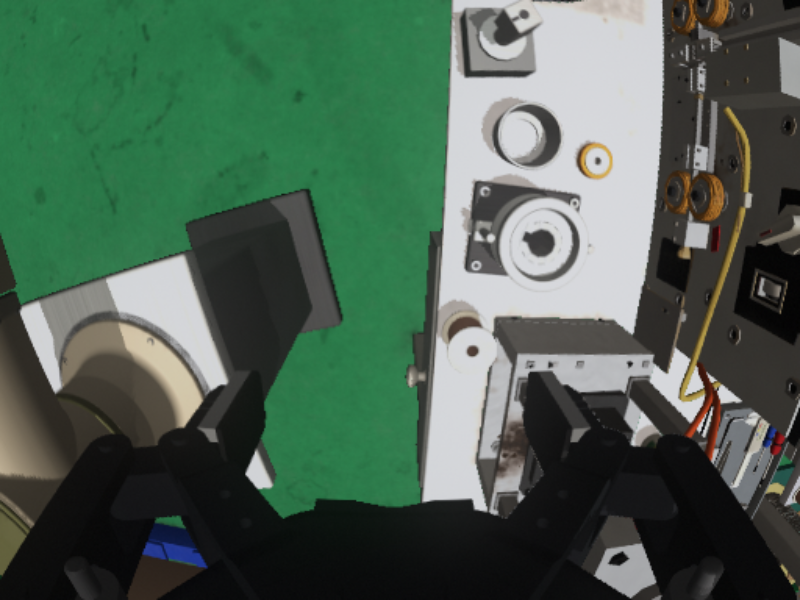

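The wrist view shows the hub at about (540,242) with its keyway pointing left to about (525,240), the cup at (527,135), and the arbor head at (520,13) with its stroke on the left. I'll move closer for a precise measurement.

Request:
drive_tool([
  [-1, 0.36, 0.76, 0, 0, 0, 0],
  [-1, 0.36, 0.76, 0, 0, 0, 0],
  [-1, 0.36, 0.76, 0, 0, 0, 0],
  [-1, 0.36, 0.76, 0, 0, 0, 0],
  [-1, 0.36, 0.76, 0, 0, 0, 0],
  [-1, 0, 0, 0, 0, 0, -0.93],
  [-1, 0, 0, 0, 0, 0, -0.93],
  [-1, 0, 0, 0, 0, 0, -0.93],
  [-1, 0, 0, 0, 0, 0, 0],
  [-1, 0, 0, 0, 0, 0, 0],
])

```text
t: 4.32
tcp_pos: [0.48, 0.1499, 0.3093]
tool_rot: [-3.141, 0.0, 1.565]
wrist_force: [-0.0, -0.7, 0.0]
gripper_width: 0.0855
grasp_force: 0.0
```

```bash
cat >> h.py <<'E'
def fpts(c):
    K=c["camera_matrix"];d=c["depth"];T=np.linalg.inv(c["camera_from_world"])
    v,u=np.mgrid[:d.shape[0],:d.shape[1]].astype(float)
    D=np.array([0,0,0,0.])
    x=(u-K[0,2])/K[0,0];y=(v-K[1,2])/K[1,1];th=np.hypot(x,y)+1e-9;k=np.tan(th)/th
    P=np.stack([x*k*d,y*k*d,d],-1);W=P@T[:3,:3].T+T[:3,3];W[d==0]=np.nan
    return W
def fray(c,u,v,z):
    K=c["camera_matrix"];T=np.linalg.inv(c["camera_from_world"])
    x=(u-K[0,2])/K[0,0];y=(v-K[1,2])/K[1,1];th=np.hypot(x,y)+1e-9
    r=T[:3,:3]@np.array([x/th*np.sin(th),y/th*np.sin(th),np.cos(th)]);o=T[:3,3]
    return (o+r*(z-o[2])/r[2])[:2]
def fpix(c,X):
    K=c["camera_matrix"];p=c["camera_from_world"]@np.r_[X,1];r=np.hypot(p[0],p[1]);th=np.arctan2(r,p[2])
    return np.array([K[0,2]+K[0,0]*th*p[0]/r,K[1,2]+K[1,1]*th*p[1]/r])
def rect(c,cx,cy,z,half=.06,n=600):
    "orthophoto of plane z: col=+x, row=-y"
    g=np.linspace(-half,half,n);m=np.zeros((n,n,2),np.float32)
    X=np.stack(np.broadcast_arrays(cx+g[None,:],cy-g[:,None],np.float64(z),1.0),-1)@c["camera_from_world"].T
    K=c["camera_matrix"];r=np.hypot(X[...,0],X[...,1])+1e-12;th=np.arctan2(r,X[...,2])
    return cv2.remap(c["frame"],(K[0,2]+K[0,0]*th*X[...,0]/r).astype(np.float32),(K[1,2]+K[1,1]*th*X[...,1]/r).astype(np.float32),cv2.INTER_CUBIC)
E
python3 - <<'E'
from h import *
o=observe();print(o["t"],np.round(o["tcp_pos"],4),np.round(o["tool_rot"],3))
w=read_camera("wrist");np.save("w2.npy",w,allow_pickle=True)
W=fpts(w)
from scipy.optimize import least_squares
def fit(P):
    f=least_squares(lambda p:np.hypot(P[:,0]-p[0],P[:,1]-p[1])-p[2],[*P.mean(0),.03],loss='soft_l1',f_scale=.001);return f.x.round(4)
for n,(cx,cy,R,z0,z1) in dict(pul=(.505,.102,.055,.074,.084),cup=(.52,.2,.045,.037,.046),arb=(.514,.291,.03,.112,.122),stand=(.514,.291,.05,.034,.0385),roller=(.56,.19,.05,.01,.018)).items():
    m=(np.hypot(W[...,0]-cx,W[...,1]-cy)<R)&(W[...,2]>z0)&(W[...,2]<z1);Q=W[m]
    if len(Q)>5:
        r=cv2.minAreaRect((Q[:,:2]*1000).astype(np.float32));print(n,len(Q),Q.mean(0).round(4),fit(Q[:,:2]),np.round(r[0],1),np.round(r[1],1),round(r[2],1))
A=rect(w,.505,.102,.066,.05,300);B=rect(w,.521,.2,.04,.05,300);C=rect(w,.514,.291,.117,.05,300);D=rect(w,.505,.102,.012,.08,300)
cv2.imwrite("pics/w2.png",np.vstack([np.hstack([A,B]),np.hstack([C,D])]))
E
```

```text
4.3167 [0.48   0.1499 0.3093] [-3.141  0.     1.565]
pul 1305 [0.5055 0.1013 0.0786] [0.5056 0.1008 0.0369] [505.5 100.4] [83.3 83.1] 45.2
cup 317 [0.5224 0.1952 0.0404] [0.5216 0.1953 0.0302] [521.7 195.5] [63.  61.7] 1.1
arb 412 [0.5146 0.2894 0.1176] [0.5145 0.2894 0.0095] [514.8 290.1] [23.7 24.9] 19.1
stand 324 [0.5138 0.2845 0.0379] [0.5156 0.2917 0.0306] [514.9 289.8] [62.8 62.7] 80.7
roller 280 [0.5795 0.1687 0.0134] [0.5669 0.1809 0.0302] [563.8 178.9] [54.3 83.6] 68.3
```

View pics/w2.png

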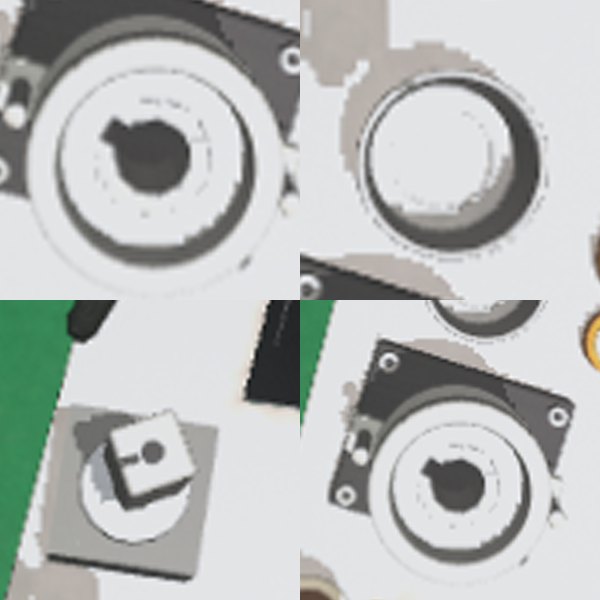

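The rectified views are clear: the bore is near (0.5057,0.100), the keyway points up-left at about 152°, and the arbor stroke points left-down at about 198°. Next I'll go down over the cup.

Request:
drive_tool([
  [-1, 0.61, 0.55, 0, 0, 0, 0],
  [-1, 0.61, 0.55, 0, 0, 0, 0],
  [-1, 0.61, 0.55, 0, 0, 0, 0],
  [-1, 0, 0, 1, 0, 0, 0],
  [-1, 0, 0, 1, 0, 0, 0],
  [-1, 0, 0, 1, 0, 0, 0],
  [-1, 0, 0, 1, 0, 0, 0],
  [-1, 0, 0, 1, 0, 0, 0],
  [-1, 0, 0, 1, 0, 0, 0],
  [-1, 0, 0, 1, 0, 0, 0],
  [-1, 0, 0, 1, 0, 0, 0],
  [-1, 0, 0, 0, 0, 0, 0],
])

```text
t: 5.37
tcp_pos: [0.519, 0.1951, 0.1051]
tool_rot: [-3.134, 0.001, 1.566]
wrist_force: [-1.8, 0.9, -1.3]
gripper_width: 0.0855
grasp_force: 0.0
```

```bash
python3 - <<'E'
from h import *
w=np.load("w2.npy",allow_pickle=True).item()
A=rect(w,.5057,.1003,.066,.03,600);g=cv2.GaussianBlur(cv2.cvtColor(A,cv2.COLOR_BGR2GRAY),(9,9),0)
m=((g<130)*255).astype(np.uint8)
yy,xx=np.mgrid[:600,:600];m[np.hypot(xx-300,yy-300)>230]=0
n,l,st,ce=cv2.connectedComponentsWithStats(m);i=l[300,300];M=(l==i)
X=(xx-299.5)/10*1.0*(60/59.9);Y=-(yy-299.5)/10
from scipy.optimize import least_squares
cs,_=cv2.findContours(M.astype(np.uint8),cv2.RETR_EXTERNAL,cv2.CHAIN_APPROX_NONE);C=max(cs,key=len)[:,0];P=np.c_[(C[:,0]-299.5)/10,-(C[:,1]-299.5)/10]
f=least_squares(lambda p:np.hypot(P[:,0]-p[0],P[:,1]-p[1])-p[2],[0,0,12],loss='cauchy',f_scale=.3).x;print("bore mm off",f)
r=np.hypot(X-f[0],Y-f[1]);k=M&(r>f[2]+1)&(X<f[0]);print(np.arctan2((Y[k]-f[1]).mean(),(X[k]-f[0]).mean()),k.sum()/100,r[k].max())
cv2.imwrite("pics/k.png",np.hstack([m,(M*255).astype(np.uint8)]))
E
```

```text
bore mm off [ 0.34097617 -0.59910809 12.22726802]
2.5792501074900565 40.39 18.27483580343797
```

Request:
drive_tool([
  [-1, 0, 0.08, 0.94, 0, 0, 0],
  [-1, 0, 0, 0.94, 0, 0, 0],
  [-1, 0, 0, 0.94, 0, 0, 0],
  [-1, 0, 0, 0, 0, 0, 0],
  [-1, 0, 0, 0, 0, 0, 0],
  [-1, 0, 0, 0, 0, 0, 0],
])

```text
t: 5.87
tcp_pos: [0.5246, 0.1958, 0.041]
tool_rot: [3.139, -0.0, 1.567]
wrist_force: [0.1, -0.5, 0.1]
gripper_width: 0.0852
grasp_force: 0.0
```

Request:
drive_tool([
  [-1, 0, -0.1, 0.26, 0, 0, 0],
  [-1, 0, 0, 0, 0, 0, 0],
  [0.6, 0, 0, 0, 0, 0, 0],
  [0.6, 0, 0, 0, 0, 0, 0],
  [0.6, 0, 0, 0, 0, 0, 0],
  [0.6, 0, 0, 0, 0, 0, 0],
  [0.6, 0, 0, 0, 0, 0, 0],
  [0.6, 0, 0, 0, 0, 0, 0],
], squeeze=40)

```text
t: 6.53
tcp_pos: [0.521, 0.1956, 0.0325]
tool_rot: [3.142, -0.0, 1.568]
wrist_force: [-0.3, -0.6, -0.1]
gripper_width: 0.0171
grasp_force: 0.0
```

```bash
python3 - <<'E'
from h import *
print(observe()["gripper_width"],observe()["grasp_force"])
w=read_camera("wrist")["frame"];s=read_camera("scene")["frame"]
cv2.imwrite("pics/d.png",np.hstack([cv2.resize(w[100:384,60:460],(400,300)),cv2.resize(s[150:280,200:350],(400,300))]))
E
```

```text
0.017077145105214724 0.0
```

View pics/d.png

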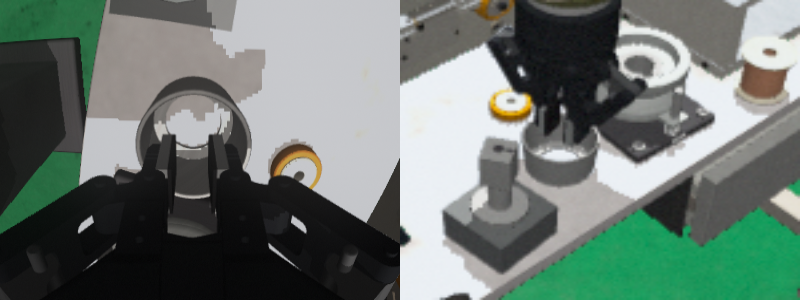

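The view shows the fingers shut inside the cup's mouth, so while open the tips had passed above the rim. I'll lift, reopen, and measure where the open tips really are.

Request:
drive_tool([
  [0.6, 0, 0, -1, 0, 0, 0],
  [0.6, 0, 0, -1, 0, 0, 0],
  [0.6, 0, 0, -1, 0, 0, 0],
  [-1, 0, 0, 0, 0, 0, 0],
  [-1, 0, 0, 0, 0, 0, 0],
  [-1, 0, 0, 0, 0, 0, 0],
  [-1, 0, 0, 0, 0, 0, 0],
  [-1, 0, 0, 0, 0, 0, 0],
  [-1, 0, 0, 0, 0, 0, 0],
])

```text
t: 7.38
tcp_pos: [0.5206, 0.1955, 0.1067]
tool_rot: [-3.14, 0.0, 1.568]
wrist_force: [0.0, -0.5, 0.6]
gripper_width: 0.085
grasp_force: 0.0
```

```bash
python3 - <<'E'
from h import *
from scipy.optimize import least_squares
o=observe();p=o["tcp_pos"];print(p.round(4),o["gripper_width"])
w=read_camera("wrist");W=fpts(w)
for n,C in(("wrist",W),("scene",pts(read_camera("scene"))),("side",pts(read_camera("side")))):
    d=C-p;m=(abs(d[...,1])<.02)&(abs(d[...,0])>.034)&(abs(d[...,0])<.065)&(d[...,2]>-.045)&(d[...,2]<.05);Q=d[m]
    if len(Q):print(n,len(Q),np.percentile(Q[:,2],[0,1,5,20]).round(4),[ (Q[s,2].min().round(4),Q[s,0].min().round(3),Q[s,0].max().round(3)) for s in(Q[:,0]<0,Q[:,0]>0) if s.any()])
m=(np.hypot(W[...,0]-.5217,W[...,1]-.1955)<.05)&(abs(W[...,2]-.0405)<.0035);Q=W[m][:,:2]
f=least_squares(lambda p:np.hypot(Q[:,0]-p[0],Q[:,1]-p[1])-p[2],[.52,.195,.03],loss='soft_l1',f_scale=.001).x
print("cup",len(Q),f.round(4))
E
```

```text
[0.5206 0.1955 0.1067] 0.08504618838138503
wrist 2450 [0.0232 0.0243 0.0266 0.0318] [(np.float64(0.0232), np.float64(-0.057), np.float64(-0.041)), (np.float64(0.0233), np.float64(0.042), np.float64(0.057))]
scene 160 [0.0246 0.0253 0.0269 0.0325] [(np.float64(0.025), np.float64(-0.057), np.float64(-0.043)), (np.float64(0.0246), np.float64(0.041), np.float64(0.056))]
side 159 [0.0225 0.0243 0.0271 0.0319] [(np.float64(0.0231), np.float64(-0.056), np.float64(-0.043)), (np.float64(0.0225), np.float64(0.042), np.float64(0.057))]
cup 1024 [0.5218 0.1958 0.0301]
```

```bash
python3 - <<'E'
from h import *
p=observe()["tcp_pos"]
for n in("wrist","scene","side"):
    c=read_camera(n);C=fpts(c) if n=="wrist" else pts(c)
    d=C-p;m=(abs(d[...,1])<.06)&(abs(d[...,0])<.08)&(d[...,2]>-.05)&(d[...,2]<.06);Q=d[m]
    print(n);
    for z in np.arange(-.05,.06,.01):
        q=Q[(Q[:,2]>z)&(Q[:,2]<z+.01)]
        if len(q)>3:print(round(z,3),len(q),np.percentile(q[:,0],[2,98]).round(3),np.percentile(q[:,1],[2,98]).round(3))
print(read_camera("wrist")["camera_from_world"].round(3).tolist())
E
```

```text
wrist
-0.05 55 [-0.035  0.005] [-0.059 -0.054]
-0.04 401 [-0.036  0.006] [-0.06  -0.053]
-0.03 349 [-0.033  0.004] [-0.06  -0.053]
0.02 334 [-0.048  0.048] [-0.011  0.011]
0.03 951 [-0.054  0.055] [-0.011  0.011]
0.04 1167 [-0.055  0.055] [-0.011  0.011]
0.05 1087 [-0.054  0.055] [-0.008  0.011]
scene
-0.05 10 [-0.033  0.004] [-0.06  -0.054]
-0.04 40 [-0.038  0.006] [-0.06  -0.053]
-0.03 15 [-0.039  0.005] [-0.06  -0.055]
0.02 25 [-0.051  0.045] [-0.009  0.011]
0.03 64 [-0.056  0.054] [-0.007  0.012]
0.04 78 [-0.057  0.054] [-0.008  0.012]
0.05 71 [-0.057  0.054] [-0.009  0.012]
side
-0.05 25 [-0.034  0.005] [-0.06  -0.053]
-0.04 67 [-0.034  0.006] [-0.059 -0.052]
-0.03 21 [-0.035  0.003] [-0.059 -0.053]
0.02 28 [-0.05   0.052] [-0.011  0.011]
0.03 60 [-0.055  0.055] [-0.011  0.011]
0.04 73 [-0.056  0.057] [-0.007  0.012]
0.05 66 [-0.056  0.056] [-0.008  0.012]
[[1.0, -0.002, -0.001, -0.521], [-0.002, -0.958, 0.288, 0.183], [-0.001, -0.288, -0.958, 0.327], [0.0, 0.0, 0.0, 1.0]]
```

The cameras agree that the open fingertips are 23 mm behind (above) the reported TCP, not 19 mm ahead of it. I'll use that measured offset from here, so the TCP needs to be near z = -0.003 to grip the cup.

Request:
drive_tool([
  [-1, 0, 0.05, 0.88, 0, 0, 0],
  [-1, 0, 0, 0.88, 0, 0, 0],
  [-1, 0, 0, 0.88, 0, 0, 0],
  [-1, 0, 0, 0.88, 0, 0, 0],
  [-1, 0, 0, 0.88, 0, 0, 0],
  [-1, 0, 0, 0, 0, 0, 0],
  [-1, 0, 0, 0, 0, 0, 0],
  [-1, 0, 0, 0, 0, 0, 0],
])

```text
t: 8.4
tcp_pos: [0.523, 0.1957, -0.0012]
tool_rot: [3.14, -0.0, 1.568]
wrist_force: [0.0, -0.4, -0.1]
gripper_width: 0.0854
grasp_force: 0.0
```

Request:
drive_tool([
  [0, 0, 0, 0, 0, 0, 0],
  [0, 0, 0, 0, 0, 0, 0],
  [0, 0, 0, 0, 0, 0, 0],
  [0, 0, 0, 0, 0, 0, 0],
  [0, 0, 0, 0, 0, 0, 0],
  [0, 0, 0, 0, 0, 0, 0],
], squeeze=40)

```text
t: 8.9
tcp_pos: [0.523, 0.1957, -0.0006]
tool_rot: [3.139, -0.0, 1.568]
wrist_force: [-2.3, -1.1, 10.3]
gripper_width: 0.0624
grasp_force: 41.3
```

Request:
drive_tool([
  [0, 0, 0, -0.4, 0, 0, 0],
  [0, 0, 0, -0.8, 0, 0, 0],
  [0, 0, 0, -1, 0, 0, 0],
  [0, 0, 0, -1, 0, 0, 0],
  [0, 0, 0, -1, 0, 0, 0],
  [0, 0, 0, -0.8, 0, 0, 0],
  [0, -0.6, -0.11, 0, 0, 0, 0],
  [0, -0.8, -0.15, 0, 0, 0, 0],
  [0, -0.8, -0.15, 0, 0, 0, 0],
  [0, -0.8, -0.15, 0, 0, 0, 0],
  [0, -0.6, -0.11, 0, 0, 0, 0],
  [0, -0.24, 0, 0, 0, 0, 0],
  [0, 0, 0, 0, 0, 0, 0],
  [0, 0, 0, 0, 0, 0, 0],
  [0, 0, 0, 0, 0, 0, 0],
])

```text
t: 10.15
tcp_pos: [0.5053, 0.1004, 0.1227]
tool_rot: [3.141, -0.0, 1.569]
wrist_force: [0.3, 1.0, -1.1]
gripper_width: 0.0624
grasp_force: 43.9
```

```bash
cat > cup.py <<'E'
from h import *
from scipy.optimize import least_squares
o=observe();p=o["tcp_pos"];print(o["t"],p.round(4),o["tool_rot"].round(3),o["gripper_width"],o["grasp_force"])
w=read_camera("wrist")
def see(C,lab):
    m=(np.hypot(C[...,0]-p[0],C[...,1]-p[1])<.036)&(C[...,2]>p[2]+.028)&(C[...,2]<p[2]+.052);Q=C[m]
    Q=Q[(abs(Q[:,1]-p[1])>.014)]
    if len(Q)<10:return print(lab,"none")
    z=np.percentile(Q[:,2],99);T=Q[Q[:,2]>z-.004];f=least_squares(lambda q:np.hypot(T[:,0]-q[0],T[:,1]-q[1])-q[2],[p[0],p[1],.03],loss='soft_l1',f_scale=.001).x
    A=np.linalg.lstsq(np.c_[T[:,:2]-T[:,:2].mean(0),np.ones(len(T))],T[:,2],rcond=None)[0]
    print(lab,len(T),"rim z",T[:,2].mean().round(4),"centre",f.round(4),"tilt",A[:2].round(3))
see(fpts(w),"wrist");see(pts(read_camera("scene")),"scene");see(pts(read_camera("side")),"side")
E
python3 cup.py
```

```text
10.15 [0.5053 0.1004 0.1227] [ 3.141 -0.     1.569] 0.06238044827488518 43.92226123251021
wrist 2010 rim z 0.1634 centre [0.5056 0.1006 0.0301] tilt [-0.001  0.01 ]
scene 69 rim z 0.1633 centre [0.5044 0.1012 0.0306] tilt [-0.011 -0.01 ]
side 79 rim z 0.1621 centre [0.5055 0.101  0.0304] tilt [0.01  0.002]
```

Request:
drive_tool([
  [0, 0, 0, 0.7, 0, 0, 0],
  [0, 0, 0, 0.7, 0, 0, 0],
  [0, 0, 0, 0.4, 0, 0, 0],
  [0, 0, 0, 0.2, 0, 0, 0],
  [0, 0, 0, 0.1, 0, 0, 0],
  [0, 0, 0, 0.05, 0, 0, 0],
  [0, 0, 0, 0, 0, 0, 0],
  [0, 0, 0, 0, 0, 0, 0],
])

```text
t: 10.97
tcp_pos: [0.5055, 0.0997, 0.0693]
tool_rot: [3.141, 0.0, 1.568]
wrist_force: [0.3, 0.2, -0.2]
gripper_width: 0.0626
grasp_force: 43.9
```

Request:
drive_tool([
  [0, 0, 0, 0.05, 0, 0, 0],
  [0, 0, 0, 0.05, 0, 0, 0],
  [0, 0, 0, 0, 0, 0, 0],
])

```text
t: 11.22
tcp_pos: [0.5053, 0.0996, 0.0662]
tool_rot: [3.141, -0.0, 1.568]
wrist_force: [0.5, -0.0, -0.6]
gripper_width: 0.0626
grasp_force: 43.9
```

Request:
drive_tool([
  [0, 0, 0, 0.05, 0, 0, 0],
  [0, 0, 0, 0.03, 0, 0, 0],
  [0, 0, 0, 0, 0, 0, 0],
  [0, 0, 0, 0, 0, 0, 0],
])

```text
t: 11.55
tcp_pos: [0.5055, 0.0997, 0.0648]
tool_rot: [3.141, -0.0, 1.568]
wrist_force: [-2.1, -0.5, 5.0]
gripper_width: 0.0625
grasp_force: 44.3
```

```bash
python3 cup.py
```

```text
11.55 [0.5055 0.0997 0.0648] [ 3.141 -0.     1.568] 0.06252870820674253 44.33294143527746
wrist 2044 rim z 0.1055 centre [0.5057 0.1    0.0301] tilt [-0.001  0.011]
scene 62 rim z 0.1054 centre [0.5049 0.1008 0.0303] tilt [0.013 0.007]
side 76 rim z 0.1045 centre [0.5056 0.1003 0.0303] tilt [-0.002 -0.002]
```

Cup is seated: its rim is at 0.1055 against 0.106 expected, and it is level. I'll release it and rise.

Request:
drive_tool([
  [-1, 0, 0, 0, 0, 0, 0],
  [-1, 0, 0, 0, 0, 0, 0],
  [-1, 0, 0, 0, 0, 0, 0],
  [-1, 0, 0, 0, 0, 0, 0],
  [-1, 0, 0, -0.5, 0, 0, 0],
  [-1, 0, 0, -1, 0, 0, 0],
  [-1, 0, 0, -1, 0, 0, 0],
  [-1, 0, 0, -1, 0, 0, 0],
  [-1, 0, 0, 0, 0, 0, 0],
])

```text
t: 12.45
tcp_pos: [0.5072, 0.0996, 0.1561]
tool_rot: [3.134, 0.0, 1.568]
wrist_force: [0.4, -0.6, 0.4]
gripper_width: 0.0853
grasp_force: 0.0
```

Request:
drive_tool([
  [-1, 0.95, 0.04, 0, 0, 0, 0],
  [-1, 0.95, 0.04, 0, 0, 0, 0],
  [-1, 0.95, 0.04, 0, 0, 0, 0],
  [-1, 0.95, 0.05, 0, 0, 0, 0],
  [-1, 0.95, 0.05, 0, 0, 0, 0],
  [-1, 0.95, 0.05, 0, 0, 0, 0],
  [-1, 0, 0, 0, 0, 0, -1],
  [-1, 0, 0, 0, 0, 0, -1],
  [-1, 0, 0, 0, 0, 0, -1],
  [-1, 0, 0, 0, 0, 0, -1],
  [-1, 0, 0, 0, 0, 0, 0],
])

```text
t: 13.37
tcp_pos: [0.5121, 0.2421, 0.151]
tool_rot: [-3.141, -0.0, 1.891]
wrist_force: [0.1, 0.9, 0.4]
gripper_width: 0.0854
grasp_force: 0.0
```

```bash
python3 - <<'E'
from h import *
from scipy.optimize import least_squares
o=observe();p=o["tcp_pos"];print(o["t"],p.round(4),o["tool_rot"].round(4))
w=read_camera("wrist");W=fpts(w)
m=(np.hypot(W[...,0]-.5148,W[...,1]-.290)<.022)&(abs(W[...,2]-.117)<.003);Q=W[m]
r=cv2.minAreaRect((Q[:,:2]*1000).astype(np.float32));print("arb",len(Q),Q.mean(0).round(4),r)
s=read_camera("side");S=pts(s)
for n,C in(("w",W),("side",S),("scene",pts(read_camera("scene")))):
    m=(np.hypot(C[...,0]-.5057,C[...,1]-.1)<.04)&(C[...,2]>.102)&(C[...,2]<.115);T=C[m]
    if len(T)>9:print(n,len(T),T[:,2].mean().round(4),least_squares(lambda q:np.hypot(T[:,0]-q[0],T[:,1]-q[1])-q[2],[.5057,.1,.03],loss='soft_l1',f_scale=.001).x.round(4))
C=rect(w,.5148,.2900,.117,.03,400);B=rect(w,.5057,.1,.085,.05,400);cv2.imwrite("pics/e.png",np.hstack([C,B]))
E
```

```text
13.3667 [0.5121 0.2421 0.151 ] [-3.1406e+00 -1.0000e-04  1.8909e+00]
arb 1382 [0.5147 0.2901 0.1177] ((515.0332641601562, 289.9813537597656), (24.079402923583984, 24.32115364074707), 19.05377769470215)
w 212 0.1052 [0.5063 0.099  0.0318]
side 90 0.1049 [0.5057 0.1008 0.0304]
scene 92 0.1055 [0.5042 0.1007 0.0302]
```

View pics/e.png

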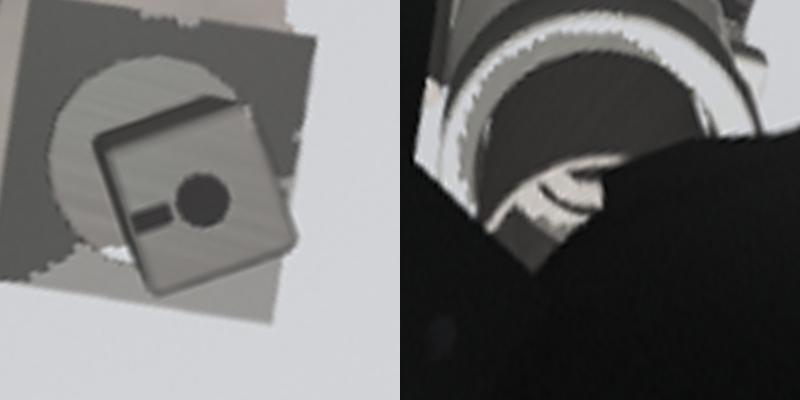

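The cup sits nested. The arbor is at (0.5149,0.290) with yaw 0.333, its stroke at (150,217) on the -x side. I'll align and descend over its head.

Request:
drive_tool([
  [-1, 0.89, 0.36, 0, 0, 0, 0],
  [-1, 0.89, 0.36, 0, 0, 0, 0],
  [-1, 0, 0, 0, 0, 0, -0.16],
  [-1, 0, 0, 0, 0, 0, 0],
  [-1, 0, 0, 0.4, 0, 0, 0],
  [-1, 0, 0, 0, 0, 0, 0],
  [-1, 0, 0, 0, 0, 0, 0],
])

```text
t: 14.1
tcp_pos: [0.5153, 0.2892, 0.1409]
tool_rot: [-3.14, 0.0, 1.899]
wrist_force: [0.4, 0.9, 0.4]
gripper_width: 0.0855
grasp_force: 0.0
```

Request:
drive_tool([
  [-1, 0.03, 0, 0.8, 0, 0, 0],
  [-1, 0, 0, 0.8, 0, 0, 0],
  [-1, 0, 0, 0.8, 0, 0, 0],
  [-1, 0, 0, 0.42, 0, 0, 0],
  [-1, 0, 0, 0, 0, 0, 0],
  [-1, 0, 0, 0, 0, 0, 0],
  [-1, 0, 0, 0, 0, 0, 0],
])

```text
t: 14.68
tcp_pos: [0.516, 0.2908, 0.0725]
tool_rot: [3.14, 0.0, 1.9]
wrist_force: [0.2, -0.6, 0.8]
gripper_width: 0.0852
grasp_force: 0.0
```

Request:
drive_tool([
  [1, 0, 0, 0, 0, 0, 0],
  [1, 0, 0, 0, 0, 0, 0],
  [1, 0, 0, 0, 0, 0, 0],
  [1, 0, 0, 0, 0, 0, 0],
  [1, 0, 0, 0, 0, 0, 0],
  [1, 0, 0, 0, 0, 0, 0],
  [1, 0, 0, 0, 0, 0, 0],
  [1, 0, 0, 0, 0, 0, 0],
], squeeze=90)

```text
t: 15.35
tcp_pos: [0.5155, 0.2908, 0.0715]
tool_rot: [3.141, -0.0, 1.901]
wrist_force: [-1.0, -0.4, 3.3]
gripper_width: 0.023
grasp_force: 88.2
```

```bash
python3 - <<'E'
from h import *
o=observe();p=o["tcp_pos"];print(o["t"],p.round(4),o["tool_rot"].round(4),o["gripper_width"])
for n in("wrist","scene","side"):
    c=read_camera(n);C=fpts(c) if n=="wrist" else pts(c)
    d=C-p;c_,s_=np.cos(o["tool_rot"][2]),np.sin(o["tool_rot"][2]);tx=d[...,0]*c_+d[...,1]*s_;ty=d[...,0]*s_-d[...,1]*c_
    m=(abs(tx)<.012)&(abs(ty)>.0145)&(abs(ty)<.03)&(C[...,2]>.05)&(C[...,2]<.12);Q=C[m]
    if len(Q)>3:print(n,len(Q),"tips z",np.percentile(Q[:,2],[1,5]).round(4))
E
```

```text
15.35 [0.5155 0.2908 0.0715] [ 3.1411 -0.      1.9008] 0.023045269255140582
wrist 1125 tips z [0.0868 0.0893]
scene 114 tips z [0.085 0.088]
side 121 tips z [0.0854 0.0878]
```

Request:
drive_tool([
  [1, 0, 0, -0.4, 0, 0, 0],
  [1, 0, 0, -0.8, 0, 0, 0],
  [1, 0, 0, -0.9, 0, 0, 0],
  [1, 0, 0, -0.9, 0, 0, 0],
  [1, 0, 0, -0.9, 0, 0, 0],
  [1, 0, 0, -0.8, 0, 0, 0],
  [1, 0, 0, -0.2, 0, 0, 0],
  [1, 0, 0, 0, 0, 0, 0],
])

```text
t: 16.17
tcp_pos: [0.5156, 0.2908, 0.1947]
tool_rot: [3.14, -0.0, 1.901]
wrist_force: [0.5, 0.6, -3.0]
gripper_width: 0.0236
grasp_force: 88.6
```

Request:
drive_tool([
  [1, -0.5, -0.2, 0, 0, 0, 0],
  [1, -0.9, -0.36, 0, 0, 0, 0],
  [1, -0.9, -0.36, 0, 0, 0, 0],
  [1, -0.9, -0.36, 0, 0, 0, 0],
  [1, -0.9, -0.36, 0, 0, 0, 0],
  [1, -0.9, -0.36, 0, 0, 0, 0],
  [1, -0.9, -0.36, 0, 0, 0, 0],
  [1, -0.8, -0.32, 0, 0, 0, 0],
  [1, -0.4, -0.16, 0, 0, 0, 0],
  [1, 0, 0, 0, 0, 0, 0],
])

```text
t: 17.0
tcp_pos: [0.505, 0.0977, 0.1925]
tool_rot: [-3.139, -0.0, 1.898]
wrist_force: [-0.5, 0.2, -3.1]
gripper_width: 0.023
grasp_force: 88.6
```

Request:
drive_tool([
  [1, 0, 0, 0, 0, 0, 0.6],
  [1, 0, 0, 0, 0, 0, 1],
  [1, 0, 0, 0, 0, 0, 1],
  [1, 0, 0, 0, 0, 0, 1],
  [1, 0, 0, 0, 0, 0, 1],
  [1, 0, 0, 0, 0, 0, 1],
  [1, 0, 0, 0, 0, 0, 1],
  [1, 0, 0, 0, 0, 0, 1],
  [1, 0, 0, 0, 0, 0, 1],
  [1, 0, 0, 0, 0, 0, 1],
  [1, 0, 0, 0, 0, 0, 1],
  [1, 0, 0, 0, 0, 0, 0.56],
  [1, 0, 0, 0, 0, 0, 0],
  [1, 0, 0, 0, 0, 0, 0],
])

```text
t: 18.17
tcp_pos: [0.5053, 0.1003, 0.1931]
tool_rot: [-3.141, 0.0, 1.01]
wrist_force: [0.4, -0.5, -2.6]
gripper_width: 0.0226
grasp_force: 88.7
```

```bash
python3 - <<'E'
from h import *
from scipy.optimize import least_squares
o=observe();p=o["tcp_pos"];print(o["t"],p.round(4),o["tool_rot"].round(4),o["gripper_width"],o["grasp_force"])
for n in("wrist","scene","side"):
    c=read_camera(n);C=fpts(c) if n=="wrist" else pts(c);d=C-p
    rr=np.hypot(d[...,0],d[...,1])
    # neck 18mm dia, collar 44
    m=(rr<.026)&(abs(d[...,2]+.033)<.006);  # collar side region about tip+33..40
    zz=C[(rr<.03)&(d[...,2]<-.01)&(d[...,2]>-.09)]
    h=np.histogram(zz[:,2]-p[2],np.arange(-.09,0,.01))[0] if len(zz) else 0
    print(n,h)
    K=C[(rr<.02)&(d[...,2]>-.022)&(d[...,2]<.008)]
    def cyl(P,r,nm):
        if len(P)<10:return
        f=least_squares(lambda q:np.hypot(P[:,0]-q[0],P[:,1]-q[1])-r,p[:2],loss='soft_l1',f_scale=.001).x;print(nm,len(P),f.round(4),(f-p[:2]).round(4))
    cyl(K,.009,"neck");cyl(C[(rr<.028)&(d[...,2]>-.0325)&(d[...,2]<-.0275)],.022,"collar side");cyl(C[(rr<.02)&(d[...,2]>-.064)&(d[...,2]<-.04)],.011,"shaft")
    T=C[(np.hypot(d[...,0],d[...,1])<.04)&(C[...,2]>.103)&(C[...,2]<.108)]
    if len(T)>9:print("cup",len(T),least_squares(lambda q:np.hypot(T[:,0]-q[0],T[:,1]-q[1])-.0305,[.5057,.1],loss='soft_l1',f_scale=.001).x.round(4))
E
```

```text
18.1667 [0.5053 0.1003 0.1931] [-3.1405e+00  5.0000e-04  1.0102e+00] 0.022613428968107273 88.70777249336243
wrist [ 258    0    0    0    0   51 1918  158]
neck 367 [0.5051 0.0996] [-0.0003 -0.0007]
collar side 106 [0.505  0.0998] [-0.0003 -0.0005]
cup 545 [0.5055 0.0993]
scene [ 40   0  11  32  31  24 200  34]
neck 89 [0.5051 0.0999] [-0.0003 -0.0004]
collar side 45 [0.5051 0.0997] [-0.0002 -0.0006]
shaft 74 [0.5034 0.1   ] [-0.002  -0.0003]
cup 106 [0.5044 0.1008]
side [ 39   0  18  33  35  29 153  36]
neck 87 [0.5058 0.0992] [ 0.0005 -0.0011]
collar side 48 [0.5059 0.0994] [ 0.0005 -0.0009]
shaft 85 [0.5044 0.0998] [-0.0009 -0.0005]
cup 94 [0.5058 0.1003]
```

Request:
drive_tool([
  [1, 0.02, 0.02, 0.5, 0, 0, 0],
  [1, 0, 0, 0.7, 0, 0, 0],
  [1, 0, 0, 0.6, 0, 0, 0],
  [1, 0, 0, 0.3, 0, 0, 0],
  [1, 0, 0, 0.15, 0, 0, 0],
  [1, 0, 0, 0, 0, 0, 0],
  [1, 0, 0, 0, 0, 0, 0],
])

```text
t: 18.9
tcp_pos: [0.5067, 0.0999, 0.1381]
tool_rot: [3.141, -0.001, 1.008]
wrist_force: [0.5, 0.4, -3.1]
gripper_width: 0.023
grasp_force: 88.8
```

Request:
drive_tool([
  [1, 0, 0, 0.15, 0, 0, 0],
  [1, 0, 0, 0.15, 0, 0, 0],
  [1, 0, 0, 0.1, 0, 0, 0],
  [1, 0, 0, 0, 0, 0, 0],
  [1, 0, 0, 0, 0, 0, 0],
])

```text
t: 19.32
tcp_pos: [0.5063, 0.0999, 0.1274]
tool_rot: [-3.141, 0.0, 1.008]
wrist_force: [-0.1, 0.1, -3.3]
gripper_width: 0.023
grasp_force: 88.8
```

Request:
drive_tool([
  [1, 0, 0, 0.12, 0, 0, 0],
  [1, 0, 0, 0.12, 0, 0, 0],
  [1, 0, 0, 0.12, 0, 0, 0],
  [1, 0, 0, 0, 0, 0, 0],
  [1, 0, 0, 0, 0, 0, 0],
])

```text
t: 19.73
tcp_pos: [0.5062, 0.0999, 0.1182]
tool_rot: [-3.141, 0.0, 1.008]
wrist_force: [-0.7, 0.1, -3.6]
gripper_width: 0.023
grasp_force: 88.8
```

Request:
drive_tool([
  [1, 0, 0, 0.08, 0, 0, 0],
  [1, 0, 0, 0.08, 0, 0, 0],
  [1, 0, 0, 0, 0, 0, 0],
])

```text
t: 19.98
tcp_pos: [0.5062, 0.0999, 0.1141]
tool_rot: [-3.141, 0.0, 1.008]
wrist_force: [-1.1, -0.3, -3.1]
gripper_width: 0.0231
grasp_force: 88.8
```

No resistance past the hub face, so the key is in the keyway. Continuing down to the collar.

Request:
drive_tool([
  [1, 0, 0, 0.1, 0, 0, 0],
  [1, 0, 0, 0.1, 0, 0, 0],
  [1, 0, 0, 0.1, 0, 0, 0],
  [1, 0, 0, 0.08, 0, 0, 0],
  [1, 0, 0, 0, 0, 0, 0],
  [1, 0, 0, 0, 0, 0, 0],
])

```text
t: 20.48
tcp_pos: [0.5063, 0.0999, 0.1048]
tool_rot: [-3.141, 0.0, 1.008]
wrist_force: [0.1, -0.5, -3.2]
gripper_width: 0.0228
grasp_force: 88.8
```

Request:
drive_tool([
  [1, 0, 0, 0.1, 0, 0, 0],
  [1, 0, 0, 0.1, 0, 0, 0],
  [1, 0, 0, 0, 0, 0, 0],
  [1, 0, 0, 0, 0, 0, 0],
])

```text
t: 20.82
tcp_pos: [0.5067, 0.0999, 0.1004]
tool_rot: [3.141, -0.001, 1.008]
wrist_force: [-0.9, -0.4, 2.6]
gripper_width: 0.0229
grasp_force: 89.7
```

Request:
drive_tool([
  [1, 0, 0, 0.1, 0, 0, 0],
  [1, 0, 0, 0.1, 0, 0, 0],
  [1, 0, 0, 0.1, 0, 0, 0],
  [1, 0, 0, 0.1, 0, 0, 0],
  [1, 0, 0, 0, 0, 0, 0],
  [1, 0, 0, 0, 0, 0, 0],
], squeeze=110)

```text
t: 21.32
tcp_pos: [0.5068, 0.0999, 0.0908]
tool_rot: [3.14, -0.001, 1.008]
wrist_force: [-1.7, -0.0, 10.6]
gripper_width: 0.0228
grasp_force: 108.5
```

```bash
cat > fin.py <<'E'
from h import *
o=observe();p=o["tcp_pos"];print(o["t"],p.round(4),o["tool_rot"].round(4),o["wrist_force"].round(1),o["ft_torque"].round(2))
for n in("wrist","scene","side"):
    c=read_camera(n);C=fpts(c) if n=="wrist" else pts(c);r=np.hypot(C[...,0]-.5058,C[...,1]-.1)
    P=C[(r>.035)&(r<.041)&(C[...,2]>.058)&(C[...,2]<.085)];Q=C[(r>.0285)&(r<.0318)&(C[...,2]>.085)&(C[...,2]<.112)]
    print(n,"pulley rim",len(P),np.percentile(P[:,2],[30,50,70]).round(4),"cup rim",len(Q),np.percentile(Q[:,2],[50,90,97]).round(4))
E
python3 fin.py
```

```text
21.3167 [0.5068 0.0999 0.0908] [ 3.1403e+00 -8.0000e-04  1.0081e+00] [-1.7 -0.  10.6] [-0.01  0.39 -0.03]
wrist pulley rim 1965 [0.067  0.0673 0.0677] cup rim 1188 [0.0948 0.0957 0.0961]
scene pulley rim 148 [0.0664 0.0669 0.0675] cup rim 120 [0.0921 0.0959 0.0962]
side pulley rim 132 [0.0651 0.066  0.0665] cup rim 123 [0.0915 0.0944 0.0949]
```

Request:
drive_tool([
  [1, 0, 0, 0.06, 0, 0, 0],
  [1, 0, 0, 0, 0, 0, 0],
  [1, 0, 0, 0, 0, 0, 0],
  [1, 0, 0, 0, 0, 0, 0],
  [1, 0, 0, 0, 0, 0, 0],
  [1, 0, 0, 0, 0, 0, 0],
])

```text
t: 21.97
tcp_pos: [0.5071, 0.1, 0.0902]
tool_rot: [3.139, -0.001, 1.008]
wrist_force: [-4.9, -0.3, 18.8]
gripper_width: 0.0226
grasp_force: 109.5
```

```bash
python3 fin.py; python3 -c "
from h import *
print(finish_job())"
```

```text
21.9667 [0.5071 0.1    0.0902] [ 3.1395e+00 -1.2000e-03  1.0082e+00] [-4.9 -0.3 18.8] [-0.05  1.02 -0.01]
wrist pulley rim 1951 [0.0666 0.0669 0.0672] cup rim 1169 [0.0943 0.0952 0.0956]
scene pulley rim 143 [0.066  0.0666 0.0672] cup rim 122 [0.0919 0.095  0.0956]
side pulley rim 129 [0.0648 0.0655 0.0661] cup rim 109 [0.091  0.0943 0.0952]
the job is handed in; nothing more can be done
None
```

Handed in at 22 s: the cup is nested and released, the arbor is keyed and home, and it is still held and pressed with the pulley about 11 mm down; the real fingertips sit about 23 mm behind the reported TCP when open, not 19 mm ahead as stated, so my first close on the cup missed without moving it.

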